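# Unlock the spice box and put the yellow-capped jar away

## Robot

A 6-joint arm with a two-finger parallel gripper is mounted at the origin on a cart in front of the work surface, level with it; the furniture and walls round the work are solid. World frame = base frame: x ahead of the robot, y to its left, z up, the work surface at z = 0. Lengths are in mm, angles in rad, forces in N, time in s.
With the tool pointing down it reaches from about 350 to 775 mm from the base axis. Payload 7.3 kg.
Tool frame: the origin (TCP) lies at the very end of the fingers, on their centre line; the grasp point (between the pads) lies 19 mm behind it; z points along the fingers, y is the line along which they close (so a half turn about z gives the same grasp; the last joint's range is limited). The gripper opens to 92 mm and grips with 3 to 60 N. Pads are 19 mm wide; open, the fingers measure 130 mm over their backs; the gripper's body (75 mm by 190 mm) begins 47 mm behind the grasp point.
Start: joints at [-1.336, 0.342, 1.524, -0, 1.275, -0.146], TCP at [195.147, -487.407, 194.141] pointing down, gripper open.
Joint ranges: [-2.53, 2.53], [-0.77, 2.02], [0.04, 2.7], [-1, 4.14], [0.28, 2.66], [-3.11, 3.11]. Speed limits (rad/s): [2.57, 2.57, 3.14, 3.14, 3.14, 3.14].

## Interface

Orientations are given as [roll, pitch, yaw] about the fixed x, y, z axes, in that order (R = Rz(yaw) Ry(pitch) Rx(roll)).
In Python, from plant import bot gives the robot as it stands.
- The arm moves only by the tool jog_arm, never from a script. Its argument "targets" is a list of rows, each an object with "xyz": the shift along the tool's x, y, z as a fraction of full scale, a list of three; "spin": the turn about the tool's z as a fraction of full scale. In form: [{"xyz": [x, y, z], "spin": spin}, ...]. A call has exactly 10 rows; each row shifts and turns the commanded pose from where the row before left it, along the tool's axes as they then stand; what a row does not reach is not made up. Full scale, the value 1, is 80 mm for a shift and 0.1 rad for a turn. A row lasts 1/8 s, in which the tool goes at most 62.5 mm and 10.7 degrees, less where a joint would pass 70% of its speed; a pose out of reach is approached as far as the arm can. A call with a number of a shift or a turn outside -1 to 1 is refused whole. A call with a gripper value outside its range is refused whole. "gripper" is the opening in per cent of the stroke, from 0 (shut) to 100 (fully open), set as the call begins (left out, the last holds). The fingers move at their own pace and stop on an object; the grip force is fixed at half the most. Time passes only in rows, so rows that do not move let the fingers close, or fill a call up. It gives the time, the measured TCP pose, the force, the opening and the grip force at its end, in the units of the state.
- bot.get_obs(): the state, without advancing time (a new reading comes with each control period).
- bot.capture(name): name is "side" or "top"; returns the picture (420x560x3 uint8, blue, green, red); there is no depth.
- bot.get_calibration(name): a dict with "vfov" (degrees; the focal length in pixels is half the picture's height over the tangent of half this angle, whatever the lens; pixels are square), "cx", "cy" (the principal point, pixels), "k1" (the pictures are not rectified: a ray, as slopes to the right and down, at radius r is drawn at 1 + k1 r^2 times it, then the intrinsics apply), "eye" and "rotation" of the camera in the world. Camera axes: x right, y down, z forward; pixel columns grow to the right and rows downward; lengths in mm; the calibration is good to about 2 mm. A picture is of the moment at which its call begins. get_calibration takes no time and is no camera call.
- bot.close_job(): hands the job in; it is judged then, once.
The state is a dict: "time": time; "joint_positions": joint angles; "dq": joint speeds; "tau": joint torques, N m; "tool_pos": TCP position; "tcp_rot": TCP orientation; "contact_force": force on the tool from outside, world axes, zero at the start; "moment": the same for the moment, N m; "grip_width": finger opening in mm; "finger_force": force on a finger pad.
Only numpy, scipy, OpenCV 4.12 (cv2) and the standard library are available. Lean on these libraries where they do the work, as an engineer would, in place of code of your own. Each camera call takes 0.05 s, during which the arm holds its last target. There are 200 camera calls.

## Task

Put the yellow-capped spice jar away in the locked spice box: first slide the red safety tab fully away from you along its track, then push the steel latch paddle outwards and well over, away from the lid, so that its tongue lifts clear, and push the lid fully back by its ridge. Then stand the jar upright on the floor of the box, setting it down gently and never tipping it over; leave the latch and the lid open and do not disturb the red-capped jar and the dropper bottle.

Things in the scene. Friction and masses are not known exactly. Their poses are not given: they have to be found in the camera images.
- spice_box: Light wooden box, darker sliding lid, fixed to the table, 220 (x) x 260 (y) x 120 mm high, walls and floor 7 mm; side rails up to z = 134; dark steel ledge on its right (-y) side out to y = -216, its top at z = 107. Origin: centre of the underside. Axes: +x away from the robot (lid and tab slide open that way), +y left, z up; yaw up to 0.25 rad. Four jars are fixed inside, 113 high.
- free_place (a point): Point on the inner floor of the box where the jar fits, at box (-45, 40, 7) mm; fixed to the box. Once the lid is open the box is open from x = -103 to 15 mm. The nearest fixed jar (46 mm across) is centred 125 mm from here towards the box's -y, the left wall 83 mm towards +y: open fingers fit along y.
- safety_tab (a joint): Slide of the red safety tab in m along the box's +x: about 0 = in the way of the latch paddle, 0.060 = fully released, at its end stop; the paddle is free above 0.046. About 2 N of friction, no spring, stays where it is left.
- tab_face (a point): Centre of the tab's near (-x) face, to be pushed towards the box's +x; moves with it. The tab is a red block 60 (x) x 42 (y) x 53 mm on the steel ledge: its top is 24 mm above this point, the ledge 30 mm below. It stands right outside the paddle, whose outer face is 24 mm from this point towards +y. The ledge is free for 50 mm in front of the tab.
- latch (a joint): Angle of the steel latch in rad: about 0 = locked (paddle upright, tongue over the lid right behind its ridge), 1.45 = fully open. Stiff hinge (0.05 N m), no spring, stays where it is left. The hinge line runs along the box's x at box (y, z) = (-150, 122) mm. Pushing the paddle's top towards the box's -y raises the tongue. Until the red tab is released it gives only about 0.15 rad.
- latch_paddle (a point): Mid-width point of the paddle's inner (+y) face, 40 mm above the hinge line when upright (then at box (-3, -146, 162) mm); moves with it. Paddle: 56 mm wide along x, 8 thick, top 70 above the hinge line, black edge. Tongue: 16 wide, 85 long towards +y, top 17 above the hinge line, its centre line 46 mm from here towards -x. The flat lid is 33 mm below this point, the side rail's top 28 mm.
- lid (a joint): Slide of the lid in m along the box's +x: about 0 = shut, 0.125 = fully open. About 3 N of friction, stays where it is left. Blocked after 4 mm while the latch tongue is down.
- lid_ridge (a point): Centre of the near (-x) face of the lid's pull ridge, a dark wooden bar 18 (x) x 200 (y) x 28 mm high on the lid; the lid's flat top is 14 mm below this point and reaches 31 mm in front of it. Moves with the lid.
- yellow_jar: Loose round spice jar with a yellow cap, 44 mm across, 100 mm high, about 0.11 kg; stands on the table left of the box. Origin: centre of its underside, z up. Grip it across the cap or just below it.
- red_jar: Bystander: spice jar with a red cap, 45 mm across, 109 mm high, loose on the table left of the box. Origin: centre of its underside.
- drops_bottle: Bystander: brown dropper bottle with a black top, 33 mm across, 102 mm high, loose on the table left of the box. Origin: centre of its underside.
Mind the look-alikes: they are no part of the job. Leave any blue or pink look-alike of the yellow_jar alone.

How it is judged (in metres and radians):
On the way, in this order (a step that is already met when the one before it is completed fails the run):
1. the red safety tab is released: slid at least 0.048 m (value of joint safety_tab above 0.048 m and value of joint latch below 0.3 rad), for 0.1 s.
2. the latch is pushed over by at least 0.8 rad, its tongue clear of the lid, which is still shut (value of joint latch above 0.8 rad and value of joint lid below 0.02 m), for 0.1 s.
3. the lid is slid back by at least 0.11 m, with the jar not in the box yet (value of joint lid above 0.11 m and horizontal distance between yellow_jar and spice_box above 0.15 m), for 0.1 s.
At the end, for the whole second after the job is handed in: The yellow-capped jar stands upright (within 0.1 rad), at rest and released on the floor of the spice box (origin within the walls, at most 12 mm above the underside of the box); tab over 0.048 m, latch over 0.8 rad, lid over 0.11 m (x of yellow_jar in the frame of spice_box between -0.103 and 0.103 m and y of yellow_jar in the frame of spice_box between -0.123 and 0.123 m and z of yellow_jar in the frame of spice_box between 0 and 0.012 m and angle between yellow_jar's own z axis and vertical below 0.1 rad and linear speed of yellow_jar below 0.02 m/s and value of joint safety_tab above 0.048 m and value of joint latch above 0.8 rad and value of joint lid above 0.11 m); the robot touches nothing.
It fails at once if the yellow-capped jar is tipped by more than 0.7 rad (angle between yellow_jar's own z axis and vertical above 0.7 rad).
It fails at once if the yellow-capped jar is dropped (faster than 0.7 m/s while the fingers do not touch it) (linear speed of yellow_jar above 0.7 m/s and contact force between yellow_jar and the fingers below 0.05 N).
It fails at once if the red-capped jar is moved by more than 30 mm (distance of red_jar from where it was at the start of the episode above 0.03 m).
It fails at once if the dropper bottle is moved by more than 30 mm (distance of drops_bottle from where it was at the start of the episode above 0.03 m).
It also fails if it takes over 61 s, if anything falls off the work surface, if the arm or the gripper's body presses on something with over 40 N, if the wrist force passes 120 N, or if a joint passes its speed limit or range.

## Working session

There is one attempt and no reset: what is moved stays moved. The work goes in short steps, Python scripts to look and compute and a tool call to move; the robot and the scene stay as the last step left them, time stands still between calls to the robot, and variables do not carry over. Pictures are saved under pics/ and viewed, at most 10 in all, crops included, and the job is handed in when it is done.

Besides the shell and the picture viewer there is one more tool, called after "Emit:" by a JSON object that holds its "fn" and its "kwargs", one argument or row to a line. jog_arm: Moves the arm, as the interface text tells. Shift numbers are shares of 80 mm and turn numbers shares of 0.1 rad, none past 1 either way. Its arguments: {"type":"object","properties":{"targets":{"type":"array","items":{"type":"object","properties":{"xyz":{"type":"array","items":{"type":"number"}},"spin":{"type":"number"}}}},"gripper":{"type":"number"}},"required":["targets"]}

```bash
mkdir -p pics; cat > h.py <<'E'
import numpy as np, cv2
from plant import bot
def cal(n):
    c=bot.get_calibration(n); f=210/np.tan(np.radians(c['vfov'])/2); return c,f
def ray(n,u,v):
    c,f=cal(n); K=np.array([[f,0,c['cx']],[0,f,c['cy']],[0,0,1]])
    d=np.array([(u-c['cx'])/f,(v-c['cy'])/f]); s=d.copy()
    for _ in range(30): s=d/(1+c['k1']*(s@s))
    return np.array(c['eye']),np.array(c['rotation'])@np.array([s[0],s[1],1])
def atz(n,u,v,z):
    e,d=ray(n,u,v); return e+d*(z-e[2])/d[2]
def proj(n,p):
    c,f=cal(n); q=np.array(c['rotation']).T@(np.array(p,float)-np.array(c['eye'])); s=q[:2]/q[2]
    s=s*(1+c['k1']*(s@s)); return f*s+[c['cx'],c['cy']]
E
python3 - <<'E'
from h import *
for n in('side','top'):
    im=bot.capture(n); cv2.imwrite(f'pics/{n}0.png',im); print(n,bot.get_calibration(n))
o=bot.get_obs(); print(o['time'],o['tool_pos'],o['tcp_rot'],o['grip_width'])
E
```

```text
side {'vfov': 51.73683194013769, 'cx': 278.0624223695681, 'cy': 211.42372623318911, 'k1': -0.006939359476499844, 'eye': array([ 439.24663954, -478.86606448,  901.36694691]), 'rotation': array([-2.53460786,  0.01591002, -0.12191976])}
top {'vfov': 53.294398883268855, 'cx': 284.7538022556872, 'cy': 211.48762162614028, 'k1': -0.06636566613738985, 'eye': array([ 400.56465072,   78.34281041, 1006.37613601]), 'rotation': array([-3.06797721, -0.02945019, -1.58654001])}
0.1 [ 195.05630622 -486.98633348  193.49069128] [-3.14019434e+00 -1.96481540e-04  3.80811046e-01] 91.83423008728938
```

View pics/top0.png

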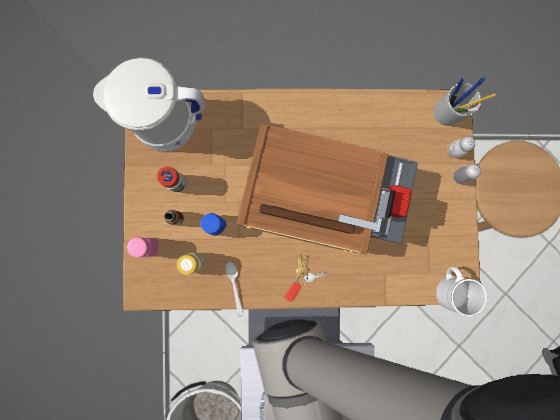

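View pics/side0.png

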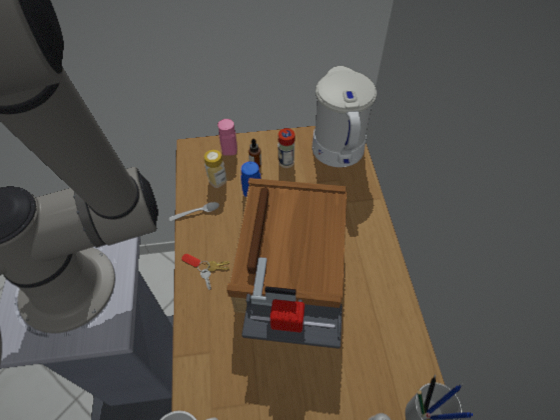

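The top view shows the box yawed clockwise, with its ridge from (262,211) to (353,224), the red tab at (400,200) and the paddle near (385,208). Jar candidates in the top view: pink (140,247), blue (213,224), red (168,178), and the yellow-ringed cap at (188,264). The last one fits; I'll confirm it in a crop.

```bash
sed -i 's/^def cal(n):/from scipy.spatial.transform import Rotation as R\ndef cal(n):/; s/    c=bot.get_calibration(n); f=/    c=bot.get_calibration(n); c["rotation"]=R.from_euler("xyz",c["rotation"]).as_matrix(); f=/' h.py
python3 - <<'E'
from h import *
t=cv2.imread('pics/top0.png'); s=cv2.imread('pics/side0.png')
a=cv2.resize(t[115:265,235:435],(800,600),interpolation=cv2.INTER_CUBIC); cv2.imwrite('pics/c1.png',a)
b=cv2.resize(t[160:280,120:230],(367,400),interpolation=cv2.INTER_CUBIC)
c=cv2.resize(s[110:210,190:300],(433,394),interpolation=cv2.INTER_CUBIC); c=cv2.copyMakeBorder(c,0,6,0,0,0)
cv2.imwrite('pics/c2.png',np.hstack([b,c]))
print(R.from_euler("xyz",bot.get_obs()['tcp_rot']).as_matrix().round(3))
E
```

```text
[[ 0.928  0.372 -0.   ]
 [ 0.372 -0.928  0.001]
 [ 0.    -0.001 -1.   ]]
```

View pics/c1.png

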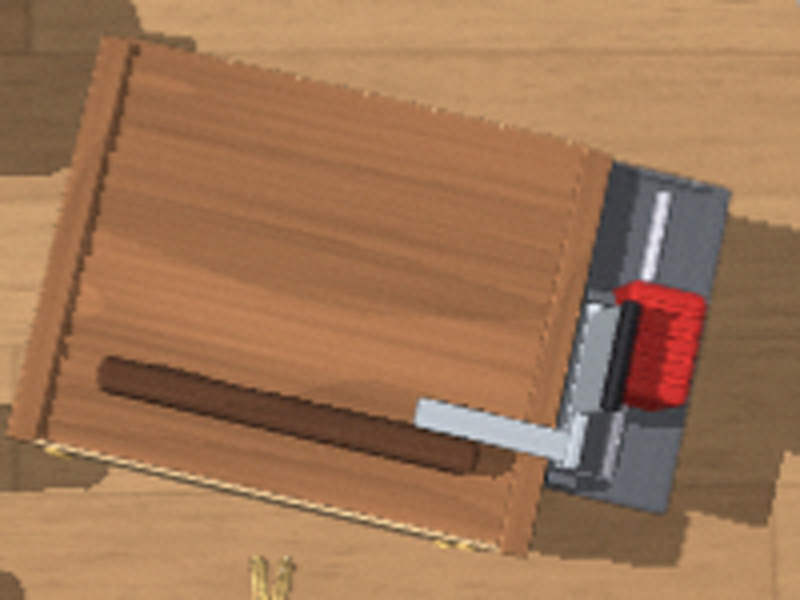

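View pics/c2.png

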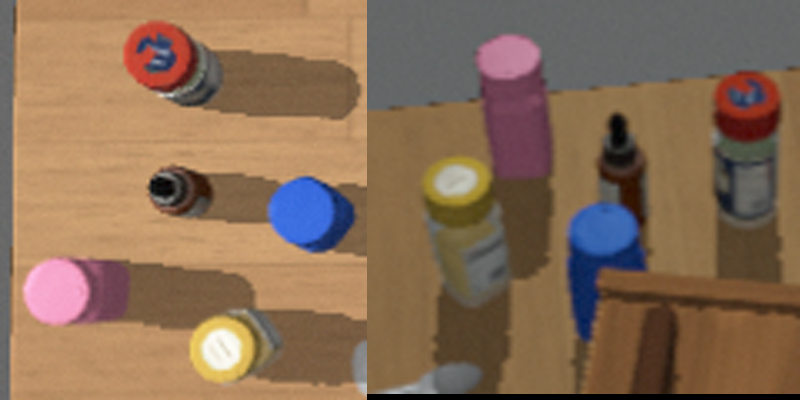

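```bash
cat >> h.py <<'E'
def w2b(p,b): c,s=np.cos(b[2]),np.sin(b[2]); d=np.array(p[:2])-b[:2]; return np.array([c*d[0]+s*d[1],-s*d[0]+c*d[1]])
def b2w(p,b): c,s=np.cos(b[2]),np.sin(b[2]); return np.array([b[0]+c*p[0]-s*p[1],b[1]+s*p[0]+c*p[1]])
E
python3 - <<'E'
from h import *
from scipy.optimize import least_squares as LS
C=lambda x,y:(235+x/4,115+y/4)
pts=[((110,130,134),C(102,38)),((-110,130,134),C(10,436)),((110,-130,134),C(611,155)),((-110,-130,134),C(525,555))]
f=lambda b:np.concatenate([proj('top',[*b2w(q,b),q[2]])-uv for q,uv in pts])
r=LS(f,[450,30,-.2]); b=r.x; print('box',b,r.fun.round(1))
for n,uv,z in[('ridge nearL',C(100,388),152),('ridge nearR',C(470,472),152),('tabnearL',C(617,400),161),('tabnearR',C(684,410),161),('tabfarL',C(625,284),161),('ledgeF',C(732,188),107),('ledgeN',C(668,513),107),('padtopF',C(636,303),192),('padtopN',C(614,410),192),('tongue',C(415,410),139)]:
    p=atz('top',*uv,z); print(n,p.round(),w2b(p,b).round(1))
for n,u,v in[('top',186.6,264.6),('side',213.1,156.2)]: print('jar',atz(n,u,v,100).round(1))
print('red',atz('top',120+158/3.336,160+55/3.336,109).round(),'drop',atz('top',120+163/3.336,160+187/3.336,102).round(),'blue',atz('top',120+305/3.336,160+212/3.336,100).round(),'pink',atz('top',120+57/3.336,160+292/3.336,100).round())
for q in[(-110,-130,134),(110,-130,134),(-110,130,134)]: print(proj('side',[*b2w(q,b),q[2]]).round(1))
E
```

```text
box [ 5.12277814e+02 -9.30265191e+00 -2.39684135e-01] [ 4.4  0.3  3.5  1.6 -4.2 -1.3 -3.9 -0.5]
ridge nearL [463. 103. 152.] [-74.7  97.2]
ridge nearR [417. -86. 152.] [-74.3 -97.4]
tabnearL [ 452. -162.  161.] [ -22.  -162.1]
tabnearR [ 447. -196.  161.] [ -19.2 -197.3]
tabfarL [ 512. -168.  161.] [  37.6 -154.1]
ledgeF [ 572. -246.  107.] [ 114.5 -215.6]
ledgeN [ 394. -203.  107.] [ -69.1 -216.4]
padtopF [ 499. -164.  192.] [  23.4 -153.6]
padtopN [ 446. -151.  192.] [ -31.1 -153.6]
tongue [450. -61. 139.] [-48.2 -64.8]
jar [355.5 263.3 100. ]
jar [354.8 262.  100. ]
red [546. 303. 109.] drop [460. 301. 102.] blue [443. 210. 100.] pink [393. 370. 100.]
[227.9 285.9]
[342.3 297.7]
[248.8 181.3]
```

The crop confirms it: the yellow cap with a white label, at (222,349) in the crop, is the jar to move. The pink and blue ones are decoys. The box fit is consistent with the tongue, ledge and ridge. I'll start by closing the fingers and aligning the tool with the box (+0.62 rad spin).

Emit:
{"fn": "jog_arm", "kwargs": {
  "targets": [
    {"xyz": [0,0,-0.05],"spin": 0.62},
    {"xyz": [0,0,-0.05],"spin": 0.62},
    {"xyz": [0,0,-0.05],"spin": 0.62},
    {"xyz": [0,0,-0.05],"spin": 0.62},
    {"xyz": [0,0,0],"spin": 0.62},
    {"xyz": [0,0,0],"spin": 0.62},
    {"xyz": [0,0,0],"spin": 0.62},
    {"xyz": [0,0,0],"spin": 0.62},
    {"xyz": [0,0,0],"spin": 0.62},
    {"xyz": [0,0,0],"spin": 0.62}
  ],
  "gripper": 0
}}

```text
time: 1.35
tool_pos: [195.1, -487.1, 209.7]
tcp_rot: [-3.141, 0.0, -0.241]
contact_force: [-0.1, 0.1, -0.4]
grip_width: 0.6
finger_force: 0.0
```

```bash
cat > st.py <<'E'
from h import *
import sys
B=np.array([512.3,-9.3,-.24])
def st():
    o=bot.get_obs(); p=o['tool_pos']; a=R.from_euler('xyz',o['tcp_rot']).as_matrix()
    print('t',round(o['time'],2),'tcp',p.round(1),'box',w2b(p,B).round(1),'yaw',np.arctan2(a[1,0],a[0,0]).round(4),'q',np.round(o['joint_positions'],2),'F',np.round(o['contact_force'],1),'w',round(o['grip_width'],1),'ff',np.round(o['finger_force'],1))
    return p,a
p,a=st()
if len(sys.argv)>3:
    x,y,z=map(float,sys.argv[1:4]); g=np.array([*b2w((x,y),B),z]); print('tool shift/80:',(a.T@(g-p)/80).round(3))
E
python3 st.py -48 -180 200
```

```text
t 1.35 tcp [ 195.1 -487.1  209.7] box [-194.6 -539.5] yaw -0.2412 q [-1.34  0.33  1.5  -0.    1.31  0.48] F [-0.1  0.1 -0.4] w 0.6 ff 0.0
tool shift/80: [ 1.826 -4.496  0.124]
```

Emit:
{"fn": "jog_arm", "kwargs": {
  "targets": [
    {"xyz": [0.18,-0.45,0],"spin": 0},
    {"xyz": [0.18,-0.45,0],"spin": 0},
    {"xyz": [0.18,-0.45,0],"spin": 0},
    {"xyz": [0.18,-0.45,0],"spin": 0},
    {"xyz": [0.18,-0.45,0],"spin": 0},
    {"xyz": [0.18,-0.45,0],"spin": 0},
    {"xyz": [0.18,-0.45,0],"spin": 0},
    {"xyz": [0.18,-0.45,0],"spin": 0},
    {"xyz": [0.18,-0.45,0],"spin": 0},
    {"xyz": [0.18,-0.45,0],"spin": 0}
  ]
}}

```text
time: 2.6
tool_pos: [420.8, -170.5, 209.9]
tcp_rot: [-3.142, 0.0, -0.239]
contact_force: [-0.1, -0.8, -0.5]
grip_width: 0.7
finger_force: 0.0
```

```bash
python3 st.py -48 -180 140
```

```text
t 2.6 tcp [ 420.8 -170.5  209.9] box [ -50.6 -178.4] yaw -0.2392 q [-0.55  0.2   1.68 -0.    1.27  1.26] F [-0.1 -0.8 -0.5] w 0.7 ff 0.0
tool shift/80: [0.033 0.02  0.874]
```

Emit:
{"fn": "jog_arm", "kwargs": {
  "targets": [
    {"xyz": [0.0,0.02,0.29],"spin": 0},
    {"xyz": [0,0,0.29],"spin": 0},
    {"xyz": [0,0,0.29],"spin": 0},
    {"xyz": [0,0,0],"spin": 0},
    {"xyz": [0,0,0],"spin": 0},
    {"xyz": [0.12,0,0],"spin": 0},
    {"xyz": [0.12,0,0],"spin": 0},
    {"xyz": [0.12,0,0],"spin": 0},
    {"xyz": [0.12,0,0],"spin": 0},
    {"xyz": [0.12,0,0],"spin": 0}
  ]
}}

```text
time: 3.85
tool_pos: [467.3, -184.9, 140.4]
tcp_rot: [3.142, 0.0, -0.239]
contact_force: [0.8, -0.3, -0.4]
grip_width: 0.7
finger_force: 0.0
```

```bash
python3 st.py 26 -180 140
```

```text
t 3.85 tcp [ 467.3 -184.9  140.4] box [  -2.  -181.2] yaw -0.2392 q [-0.53  0.35  1.67 -0.    1.12  1.28] F [ 0.8 -0.3 -0.4] w 0.7 ff 0.0
tool shift/80: [ 0.35  -0.015  0.005]
```

Emit:
{"fn": "jog_arm", "kwargs": {
  "targets": [
    {"xyz": [0.07,0,0],"spin": 0},
    {"xyz": [0.07,0,0],"spin": 0},
    {"xyz": [0.07,0,0],"spin": 0},
    {"xyz": [0.07,0,0],"spin": 0},
    {"xyz": [0.07,0,0],"spin": 0},
    {"xyz": [0.02,0,0],"spin": 0},
    {"xyz": [0,0,0],"spin": 0},
    {"xyz": [0,0,0],"spin": 0},
    {"xyz": [0,0,0],"spin": 0},
    {"xyz": [0,0,0],"spin": 0}
  ]
}}

```text
time: 5.1
tool_pos: [495.3, -191.7, 140.6]
tcp_rot: [3.141, -0.0, -0.239]
contact_force: [0.3, -0.3, 0.0]
grip_width: 0.3
finger_force: 0.0
```

```bash
python3 st.py 26 -180 140; python3 -c "
from h import *
t=bot.capture('top'); cv2.imwrite('pics/c3.png',np.hstack([cv2.resize(t[135:265,310:440],(400,400)),cv2.resize(bot.capture('side')[230:360,215:345],(400,400))]))"
```

```text
t 5.1 tcp [ 495.3 -191.7  140.6] box [  26.9 -181.2] yaw -0.2392 q [-0.51  0.4   1.59 -0.    1.15  1.3 ] F [ 0.3 -0.3  0. ] w 0.3 ff 0.0
tool shift/80: [-0.011 -0.015  0.007]
```

View pics/c3.png

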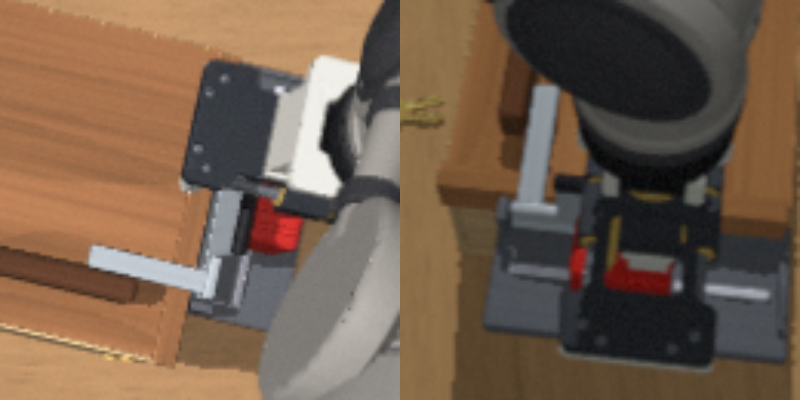

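```bash
python3 -c "
from h import *
B=np.array([512.3,-9.3,-.24])
for n,(u0,v0,ox) in {'top':(310,135,0),'side':(215,230,400)}.items():
  for nm,p in {'tcp':[495.3,-191.7,140.6],'tcp+60':[495.3,-191.7,200],'tabnearL':[*b2w((-21.5,-157),B),161],'tabnearR':[*b2w((-21.5,-199),B),161],'tabfarR':[*b2w((38.5,-199),B),161],'tabnearRbot':[*b2w((-21.5,-199),B),108]}.items():
    q=proj(n,p); print(n,nm,q.round(1),'crop',((q-[u0,v0])*400/130+[ox,0]).round())
"

```

```text
top tcp [399.9 195.1] crop [277. 185.]
top tcp+60 [409.  191.8] crop [305. 175.]
top tabnearL [386.9 214.2] crop [237. 244.]
top tabnearR [406.6 218.8] crop [297. 258.]
top tabfarR [412.3 190.5] crop [315. 171.]
top tabnearRbot [398.8 220.2] crop [273. 262.]
side tcp [296.  317.6] crop [649. 269.]
side tcp+60 [296.7 304.8] crop [651. 230.]
side tabnearL [271.1 298. ] crop [573. 209.]
side tabnearR [268.1 320. ] crop [564. 277.]
side tabfarR [301.9 323.7] crop [667. 288.]
side tabnearRbot [269.1 330.3] crop [567. 309.]
```

```bash
python3 st.py; python3 -c "
from h import *
k=dict(interpolation=cv2.INTER_CUBIC)
t=bot.capture('top'); s=bot.capture('side'); cv2.imwrite('pics/c4.png',np.hstack([cv2.resize(t[160:235,370:420],(400,600),**k),cv2.resize(s[280:340,260:300],(400,600),**k)]))"
```

```text
t 5.2 tcp [ 495.3 -191.7  140.5] box [  26.9 -181.2] yaw -0.2392 q [-0.51  0.4   1.59 -0.    1.15  1.3 ] F [-0.1 -0.6  0.3] w 0.4 ff 0.0
```

View pics/c4.png

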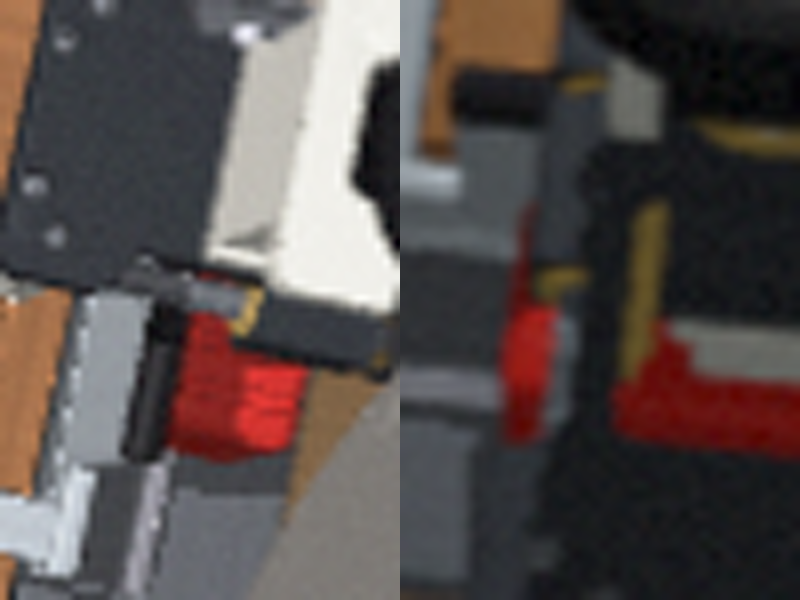

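```bash
python3 -c "
from h import *
from scipy.optimize import least_squares as LS
B=np.array([512.3,-9.3,-.24]); M={}
for n,(a,b,c,d) in {'top':(170,235,375,425),'side':(285,345,260,315)}.items():
  h=cv2.cvtColor(cv2.imread(f'pics/{n}0.png'),cv2.COLOR_BGR2HSV)[a:b,c:d]
  m=((h[...,0]<8)|(h[...,0]>172))&(h[...,1]>170); M[n]=(m,a,c); ys,xs=np.nonzero(m); print(n,m.sum(),xs.min()+c,xs.max()+c,ys.min()+a,ys.max()+a)
def hull(n,zt,zb,x0,yc,W=42):
  P=np.array([proj(n,[*b2w((x,y),B),z]) for x in(x0,x0+60) for y in(yc-W/2,yc+W/2) for z in(zb,zt)],np.float32); return cv2.convexHull(P)
for zt in(125,137,149,161,170):
  for n in M:
    hu=hull(n,zt,108,-21.5,-178)[:,0]; print(zt,n,hu.min(0).round(1),hu.max(0).round(1))
cv2.imwrite('pics/c5.png',np.hstack([cv2.resize(cv2.imread('pics/%s0.png'%n)[a:a+60,c:c+50],(400,480),interpolation=cv2.INTER_CUBIC) for n,a,c in(('top',170,370),('side',280,260))]))
"

```

```text
top 485 389 410 185 217
side 945 270 304 300 331
125 top [380.2 188.2] [406.7 220.2]
125 side [268.8 305.7] [303.2 333.8]
137 top [380.2 187.4] [408.5 220.2]
137 side [268.6 303.2] [303.4 333.8]
149 top [380.2 186.7] [410.4 220.2]
149 side [268.4 300.6] [303.7 333.8]
161 top [380.2 185.9] [412.3 220.2]
161 side [268.1 298. ] [303.9 333.8]
170 top [380.2 185.3] [413.7 220.2]
170 side [268. 296.] [304.  333.8]
```

View pics/c5.png

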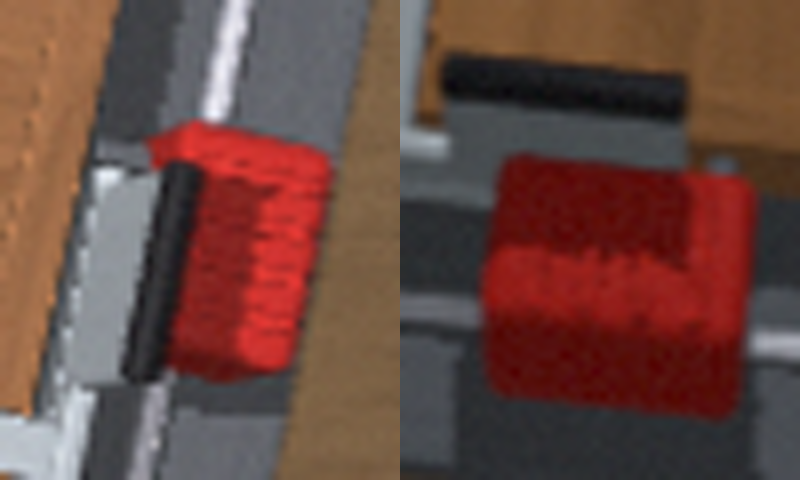

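The tab hasn't moved, although the tip reads z = 140, below the tab's top at 161. I'll probe gently downwards to find where the fingers really are.

Emit:
{"fn": "jog_arm", "kwargs": {
  "targets": [
    {"xyz": [0,0,0.02],"spin": 0},
    {"xyz": [0,0,0.02],"spin": 0},
    {"xyz": [0,0,0.02],"spin": 0},
    {"xyz": [0,0,0.02],"spin": 0},
    {"xyz": [0,0,0],"spin": 0},
    {"xyz": [0,0,0],"spin": 0},
    {"xyz": [0,0,0],"spin": 0},
    {"xyz": [0,0,0],"spin": 0},
    {"xyz": [0,0,0],"spin": 0},
    {"xyz": [0,0,0],"spin": 0}
  ]
}}

```text
time: 6.55
tool_pos: [495.3, -191.7, 134.1]
tcp_rot: [3.142, 0.0, -0.239]
contact_force: [0.1, -1.2, -0.1]
grip_width: 0.2
finger_force: 0.0
```

```bash
python3 st.py; python3 -c "
from h import *
def red(im,a,b,c,d):
  h=cv2.cvtColor(im,cv2.COLOR_BGR2HSV)[a:b,c:d]; m=((h[...,0]<8)|(h[...,0]>172))&(h[...,1]>150)&(h[...,2]>50); return m
for n,w in {'top':(150,235,370,430),'side':(285,345,255,350)}.items():
  im=bot.capture(n); cv2.imwrite('pics/%s5.png'%n,im); m=red(im,*w); ys,xs=np.nonzero(m); print(n,m.sum(),xs.min()+w[2],xs.max()+w[2],ys.min()+w[0],ys.max()+w[0])
  s=cv2.resize(im[w[0]:w[1],w[2]:w[3]],None,fx=6,fy=6,interpolation=cv2.INTER_CUBIC)
print(bot.get_obs()['contact_force'],bot.get_obs()['moment'],bot.get_obs()['tau'])
"

```

```text
t 6.55 tcp [ 495.3 -191.7  134.1] box [  26.9 -181.2] yaw -0.2392 q [-0.51  0.41  1.6  -0.    1.13  1.3 ] F [ 0.1 -1.2 -0.1] w 0.2 ff 0.0
top 212 391 408 200 217
side 230 270 302 306 327
[0.04803629 0.21652909 0.52127974] [ 0.04315368 -0.00166826 -0.0517708 ] [-6.99109987e-04 -4.49222231e+01 -2.27953935e+01  5.15545160e-02
 -6.81478484e-02 -5.02627145e-06]
```

```bash
python3 -c "
from h import *
B=np.array([512.3,-9.3,-.24])
out=[]
for n,(a,c) in {'top':(130,340),'side':(235,235)}.items():
  im=cv2.imread('pics/%s5.png'%n)[a:a+120,c:c+80]; im=cv2.resize(im,(400,600),interpolation=cv2.INTER_CUBIC)
  def box(x,y,z,hx,hy,h,col):
    P=[(proj(n,[*b2w((x+i*hx,y+j*hy),B),z+k*h])-[c,a])*5 for k in(0,1) for i,j in((-1,-1),(1,-1),(1,1),(-1,1))]
    P=np.int32(np.round(P)); cv2.polylines(im,[P[:4]],True,col,1); cv2.polylines(im,[P[4:]],True,col,1)
    for q in range(4): cv2.line(im,P[q].tolist(),P[q+4].tolist(),col,1)
  box(26.9,-181.2,134,9.5,19,66,(0,255,0)); box(26.9,-181.2,200,37.5,95,0,(255,255,0)); box(8.5,-178,108,30,21,53,(255,0,255))
  out.append(im)
cv2.imwrite('pics/c6.png',np.hstack(out))"
```

```text
(no output)
```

View pics/c6.png

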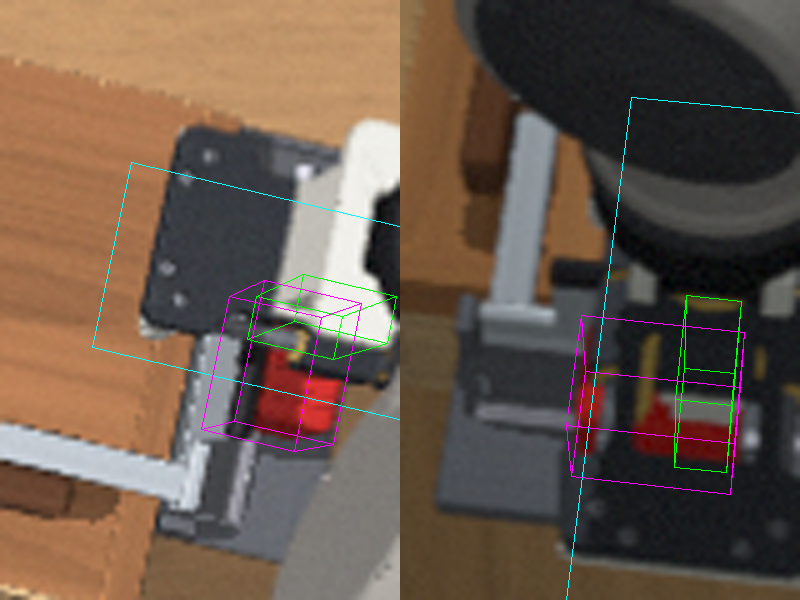

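The overlay shows the real body and fingertips, with the grey tip ending near (712,422), roughly 40 mm higher than the reported TCP implies. I'll confirm that by touching the tab's top with small steps.

Emit:
{"fn": "jog_arm", "kwargs": {
  "targets": [
    {"xyz": [0,0,0.02],"spin": 0},
    {"xyz": [0,0,0.02],"spin": 0},
    {"xyz": [0,0,0.02],"spin": 0},
    {"xyz": [0,0,0.02],"spin": 0},
    {"xyz": [0,0,0.02],"spin": 0},
    {"xyz": [0,0,0.02],"spin": 0},
    {"xyz": [0,0,0.02],"spin": 0},
    {"xyz": [0,0,0],"spin": 0},
    {"xyz": [0,0,0],"spin": 0},
    {"xyz": [0,0,0],"spin": 0}
  ]
}}

```text
time: 7.9
tool_pos: [499.2, -192.9, 128.3]
tcp_rot: [3.14, -0.012, -0.239]
contact_force: [-0.6, 3.1, 28.9]
grip_width: 0.7
finger_force: 14.6
```

Contact came at a reported z of about 129 with the finger force rising, so the tips were on the tab's top (161). True tip height is about the reported value + 33 mm. I'll lift off and go back in front of the tab.

Emit:
{"fn": "jog_arm", "kwargs": {
  "targets": [
    {"xyz": [0,0,-0.2],"spin": 0},
    {"xyz": [0,0,-0.3],"spin": 0},
    {"xyz": [0,0,0],"spin": 0},
    {"xyz": [-0.3,0,0],"spin": 0},
    {"xyz": [-0.3,0,0],"spin": 0},
    {"xyz": [-0.3,0,0],"spin": 0},
    {"xyz": [0,0,0],"spin": 0},
    {"xyz": [0,0,0],"spin": 0},
    {"xyz": [0,0,0],"spin": 0},
    {"xyz": [0,0,0],"spin": 0}
  ]
}}

```text
time: 9.15
tool_pos: [425.8, -174.8, 162.7]
tcp_rot: [-3.142, 0.0, -0.239]
contact_force: [0.3, -1.7, -0.7]
grip_width: 0.6
finger_force: 0.0
```

```bash
python3 st.py -46 -180 107;python3 -c "
from h import *
for n in('top','side'): cv2.imwrite('pics/%s6.png'%n,bot.capture(n))
B=np.array([512.3,-9.3,-.24]); p=bot.get_obs()['tool_pos']
out=[]
for n,(a,c) in {'top':(130,340),'side':(235,215)}.items():
  im=cv2.imread('pics/%s6.png'%n)[a:a+120,c:c+80]; im=cv2.resize(im,(400,600),interpolation=cv2.INTER_CUBIC)
  for dz,col in((0,(0,255,0)),(33,(255,255,0))):
    P=np.int32([(proj(n,[*b2w(w2b(p,B)+[i*9.5,j*19],B),p[2]+dz])-[c,a])*5 for i,j in((-1,-1),(1,-1),(1,1),(-1,1))]); cv2.polylines(im,[P],True,col,1)
  out.append(im)
cv2.imwrite('pics/c7.png',np.hstack(out))"
```

```text
t 9.15 tcp [ 425.8 -174.8  162.7] box [ -44.7 -181.3] yaw -0.2391 q [-0.56  0.25  1.74 -0.    1.14  1.25] F [ 0.3 -1.7 -0.7] w 0.6 ff 0.0
tool shift/80: [-0.016 -0.016  0.696]
```

View pics/c7.png

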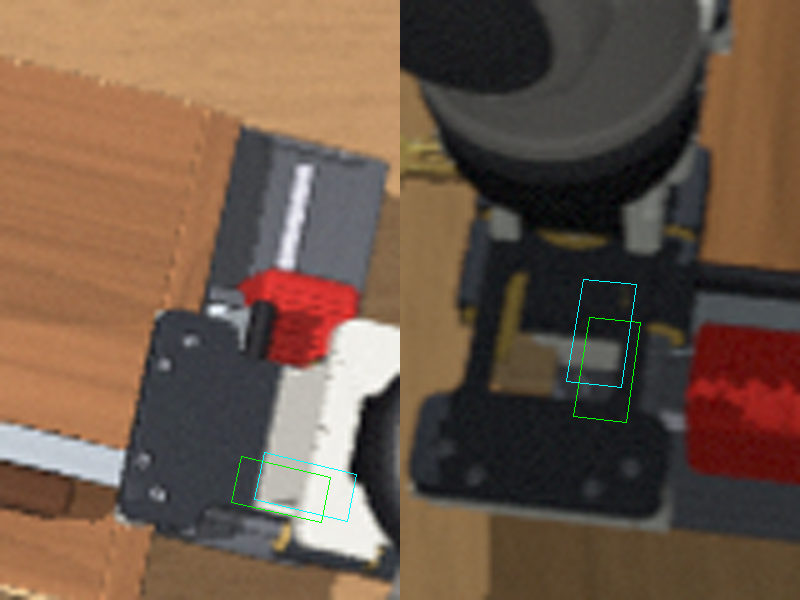

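The tab is untouched. The fingers show in the side view at (605,355), near the +33 mm outline (cyan), and x and y agree. I'll descend to a reported z of about 107 (true 140) and push.

Emit:
{"fn": "jog_arm", "kwargs": {
  "targets": [
    {"xyz": [-0.02,-0.02,0.23],"spin": 0},
    {"xyz": [0,0,0.23],"spin": 0},
    {"xyz": [0,0,0.24],"spin": 0},
    {"xyz": [0,0,0],"spin": 0},
    {"xyz": [0,0,0],"spin": 0},
    {"xyz": [0.08,0,0],"spin": 0},
    {"xyz": [0.08,0,0],"spin": 0},
    {"xyz": [0.08,0,0],"spin": 0},
    {"xyz": [0.08,0,0],"spin": 0},
    {"xyz": [0.08,0,0],"spin": 0}
  ]
}}

```text
time: 10.5
tool_pos: [455.4, -180.3, 106.8]
tcp_rot: [3.142, 0.001, -0.239]
contact_force: [-2.1, -0.7, 1.8]
grip_width: 0.1
finger_force: 1.1
```

```bash
python3 st.py 27 -180 107
```

```text
t 10.5 tcp [ 455.4 -180.3  106.8] box [ -14.6 -179.6] yaw -0.2391 q [-0.53  0.37  1.75 -0.    1.03  1.28] F [-2.1 -0.7  1.8] w 0.1 ff 1.1
tool shift/80: [ 0.52   0.005 -0.002]
```

Now there is contact, about 2 N, which matches the tab's friction. I'll keep pushing.

Emit:
{"fn": "jog_arm", "kwargs": {
  "targets": [
    {"xyz": [0.09,0,0],"spin": 0},
    {"xyz": [0.09,0,0],"spin": 0},
    {"xyz": [0.09,0,0],"spin": 0},
    {"xyz": [0.09,0,0],"spin": 0},
    {"xyz": [0.08,0,0],"spin": 0},
    {"xyz": [0.08,0,0],"spin": 0},
    {"xyz": [0,0,0],"spin": 0},
    {"xyz": [0,0,0],"spin": 0},
    {"xyz": [0,0,0],"spin": 0},
    {"xyz": [0,0,0],"spin": 0}
  ]
}}

```text
time: 11.75
tool_pos: [496.0, -190.2, 107.0]
tcp_rot: [3.142, -0.001, -0.239]
contact_force: [-0.3, -0.8, -0.7]
grip_width: 0.3
finger_force: 0.0
```

```bash
cat > red.py <<'E'
from h import *
B=np.array([512.3,-9.3,-.24])
for n,w in {'top':(120,235,370,440),'side':(285,345,255,370)}.items():
  h=cv2.cvtColor(bot.capture(n),cv2.COLOR_BGR2HSV)[w[0]:w[1],w[2]:w[3]]; m=((h[...,0]<8)|(h[...,0]>172))&(h[...,1]>150)&(h[...,2]>50)
  ys,xs=np.nonzero(m); print(n,m.sum(),xs.min()+w[2],xs.max()+w[2],ys.min()+w[0],ys.max()+w[0])
for x in(38.5,98.5): print(x,proj('top',[*b2w((x,-178),B),161]).round(),proj('side',[*b2w((x,-178),B),161]).round())
E
python3 st.py; python3 red.py
```

```text
t 11.75 tcp [ 496.  -190.2  107. ] box [  27.2 -179.5] yaw -0.2392 q [-0.51  0.44  1.63  0.    1.07  1.3 ] F [-0.3 -0.8 -0.7] w 0.3 ff 0.0
top 69 392 402 159 167
side 638 302 336 304 335
38.5 [403. 188.] [303. 312.]
98.5 [408. 160.] [337. 316.]
```

The tab is about 57 mm along: the red spans side columns 302–336, from 270–304 before. Next I go up and over to the inner side of the paddle.

Emit:
{"fn": "jog_arm", "kwargs": {
  "targets": [
    {"xyz": [-0.1,0,0],"spin": 0},
    {"xyz": [0,0,-0.33],"spin": 0},
    {"xyz": [0,0,-0.33],"spin": 0},
    {"xyz": [0,0,-0.33],"spin": 0},
    {"xyz": [-0.05,-0.42,0],"spin": 0},
    {"xyz": [-0.06,-0.42,0],"spin": 0},
    {"xyz": [0,0,0],"spin": 0},
    {"xyz": [0,0,0.42],"spin": 0},
    {"xyz": [0,0,0.42],"spin": 0},
    {"xyz": [0,0,0],"spin": 0}
  ]
}}

```text
time: 13.1
tool_pos: [493.4, -120.9, 117.0]
tcp_rot: [-3.141, 0.005, -0.24]
contact_force: [-0.1, -0.9, 0.1]
grip_width: 0.3
finger_force: 0.0
```

```bash
python3 st.py 10 -151 117
```

```text
t 13.1 tcp [ 493.4 -120.9  117. ] box [   8.1 -112.9] yaw -0.2397 q [-0.39  0.39  1.68 -0.    1.08  1.42] F [-0.1 -0.9  0.1] w 0.3 ff 0.0
tool shift/80: [ 0.023  0.476 -0.001]
```

Emit:
{"fn": "jog_arm", "kwargs": {
  "targets": [
    {"xyz": [0.01,0.1,0],"spin": 0},
    {"xyz": [0,0.1,0],"spin": 0},
    {"xyz": [0,0.1,0],"spin": 0},
    {"xyz": [0,0.1,0],"spin": 0},
    {"xyz": [0,0.1,0],"spin": 0},
    {"xyz": [0,0.1,0],"spin": 0},
    {"xyz": [0,0.1,0.03],"spin": 0},
    {"xyz": [0,0.1,0.04],"spin": 0},
    {"xyz": [0,0.05,0.03],"spin": 0},
    {"xyz": [0,0,0],"spin": 0}
  ]
}}

```text
time: 14.35
tool_pos: [479.8, -187.6, 110.6]
tcp_rot: [3.141, 0.0, -0.24]
contact_force: [-0.1, -0.5, -0.5]
grip_width: 0.1
finger_force: 0.0
```

```bash
python3 st.py 10 -190 109
```

```text
t 14.35 tcp [ 479.8 -187.6  110.6] box [  10.8 -181. ] yaw -0.2396 q [-0.52  0.41  1.67 -0.    1.06  1.29] F [-0.1 -0.5 -0.5] w 0.1 ff 0.0
tool shift/80: [-0.01   0.113  0.02 ]
```

Emit:
{"fn": "jog_arm", "kwargs": {
  "targets": [
    {"xyz": [0,-0.03,-0.37],"spin": 0},
    {"xyz": [0,0,-0.37],"spin": 0},
    {"xyz": [0,0,-0.37],"spin": 0},
    {"xyz": [0,-0.47,0],"spin": 0},
    {"xyz": [0,-0.47,0],"spin": 0},
    {"xyz": [-0.24,-0.47,0],"spin": 0},
    {"xyz": [-0.4,-0.47,0],"spin": 0},
    {"xyz": [-0.4,-0.47,0],"spin": 0},
    {"xyz": [-0.4,0,0],"spin": 0},
    {"xyz": [0,0,0],"spin": 0}
  ]
}}

```text
time: 15.6
tool_pos: [411.7, 26.0, 200.0]
tcp_rot: [3.141, -0.0, -0.237]
contact_force: [0.7, -0.6, 0.7]
grip_width: 0.9
finger_force: 0.0
```

```bash
python3 st.py -104 10 107; python3 -c "
from h import *
a=cv2.imread('pics/top0.png'); b=bot.capture('top'); cv2.imwrite('pics/top7.png',b); B=np.array([512.3,-9.3,-.24])
for y in(-75,-90,-105,-120): 
  u,v=proj('top',[*b2w((-49,y),B),139]).round().astype(int); print(y,u,v,a[v,u],b[v,u])
def lat(t):
  for nm,(yy,zz) in {'padtop':(4-4,70),'padmid':(4,45),'tongtip':(85,17),'tongmid':(50,17)}.items():
    c,s=np.cos(t),np.sin(t); y=-150+yy*c-zz*s; z=122+yy*s+zz*c; x=-3 if 'pad' in nm else -49
    u,v=proj('top',[*b2w((x,y),B),z]).round().astype(int); print(t,nm,u,v,b[v,u],end=' | ')
  print()
for t in(.9,1.0,1.1,1.2,1.3): lat(t)
"
```

```text
t 15.6 tcp [411.7  26.  200. ] box [-106.1   10.3] yaw -0.2372 q [-0.12  0.13  1.79 -0.    1.22  1.69] F [ 0.7 -0.6  0.7] w 0.9 ff 0.0
tool shift/80: [0.027 0.004 1.162]
-75 343 219 [203 195 187] [157 163 167]
-90 350 221 [202 195 186] [156 161 167]
-105 357 222 [200 193 187] [157 162 167]
-120 364 224 [201 193 186] [159 165 169]
0.9 padtop 412 211 [36 32 34] | 0.9 padmid 400 209 [232 225 220] | 0.9 tongtip 366 221 [127 133 136] | 0.9 tongmid 374 224 [162 170 175] | 
1.0 padtop 413 211 [47 63 78] | 1.0 padmid 400 209 [232 225 220] | 1.0 tongtip 371 222 [166 173 175] | 1.0 tongmid 376 225 [160 166 171] | 
1.1 padtop 413 212 [48 60 78] | 1.1 padmid 401 209 [233 227 222] | 1.1 tongtip 375 223 [158 165 171] | 1.1 tongmid 379 225 [157 164 169] | 
1.2 padtop 414 212 [ 68  92 116] | 1.2 padmid 402 210 [228 223 217] | 1.2 tongtip 380 224 [155 162 165] | 1.2 tongmid 382 226 [153 159 163] | 
1.3 padtop 414 213 [ 67  96 122] | 1.3 padmid 402 210 [228 223 217] | 1.3 tongtip 384 225 [153 157 161] | 1.3 tongmid 384 227 [152 158 163] |
```

```bash
python3 -c "
from h import *
b=bot.capture('side'); B=np.array([512.3,-9.3,-.24])
for t in np.arange(.5,1.46,.1):
    c,s=np.cos(t),np.sin(t); r=[]
    for x in(-15,10):
      u,v=proj('side',[*b2w((x,-150-69*s),B),122+69*c]).round().astype(int); r+=[u,v,b[v,u].tolist()]
    print(round(t,1),*r)
u=285; print([(v,int(b[v,u].sum())) for v in range(296,352,2)])
"
```

```text
0.5 273 307 [146, 140, 133] 287 309 [150, 144, 136]
0.6 272 311 [148, 144, 136] 286 313 [151, 146, 139]
0.7 272 315 [148, 141, 134] 286 317 [150, 144, 136]
0.8 272 319 [146, 140, 132] 286 320 [151, 145, 138]
0.9 271 322 [146, 140, 131] 285 324 [152, 146, 139]
1.0 271 326 [32, 32, 31] 285 327 [34, 34, 32]
1.1 271 329 [22, 23, 20] 285 330 [24, 24, 25]
1.2 271 331 [53, 50, 46] 285 333 [53, 48, 45]
1.3 271 334 [51, 47, 43] 285 335 [49, 45, 43]
1.4 271 336 [49, 46, 43] 285 338 [47, 47, 43]
[(296, 184), (298, 149), (300, 252), (302, 443), (304, 405), (306, 427), (308, 428), (310, 425), (312, 427), (314, 431), (316, 434), (318, 429), (320, 433), (322, 432), (324, 437), (326, 232), (328, 95), (330, 73), (332, 101), (334, 137), (336, 145), (338, 137), (340, 145), (342, 159), (344, 203), (346, 203), (348, 204), (350, 196)]
```

The black edge sits at side rows 326–332, so the latch is at about 1.05–1.1 rad and clear. Now the lid.

Emit:
{"fn": "jog_arm", "kwargs": {
  "targets": [
    {"xyz": [0,0,0.37],"spin": 0},
    {"xyz": [0,0,0.37],"spin": 0},
    {"xyz": [0,0,0.37],"spin": 0},
    {"xyz": [0,0,0],"spin": 0},
    {"xyz": [0.12,0,0],"spin": 0},
    {"xyz": [0.12,0,0],"spin": 0},
    {"xyz": [0.15,0,0],"spin": 0},
    {"xyz": [0.15,0,0],"spin": 0},
    {"xyz": [0.15,0,0],"spin": 0},
    {"xyz": [0.15,0,0],"spin": 0}
  ]
}}

```text
time: 16.95
tool_pos: [479.2, 9.0, 110.9]
tcp_rot: [3.142, 0.0, -0.239]
contact_force: [-3.8, -0.4, 2.4]
grip_width: 0.7
finger_force: 1.6
```

```bash
python3 st.py 40 10 110
```

```text
t 16.95 tcp [479.2   9.  110.9] box [-36.5   9.9] yaw -0.2392 q [-0.14  0.35  1.77 -0.    1.02  1.67] F [-3.8 -0.4  2.4] w 0.7 ff 1.6
tool shift/80: [ 0.956 -0.     0.011]
```

Emit:
{"fn": "jog_arm", "kwargs": {
  "targets": [
    {"xyz": [0.13,0,0],"spin": 0},
    {"xyz": [0.13,0,0],"spin": 0},
    {"xyz": [0.13,0,0],"spin": 0},
    {"xyz": [0.13,0,0],"spin": 0},
    {"xyz": [0.13,0,0],"spin": 0},
    {"xyz": [0.13,0,0],"spin": 0},
    {"xyz": [0.1,0,0],"spin": 0},
    {"xyz": [0.05,0,0],"spin": 0},
    {"xyz": [0,0,0],"spin": 0},
    {"xyz": [0,0,0],"spin": 0}
  ]
}}

```text
time: 18.2
tool_pos: [547.2, -7.6, 110.7]
tcp_rot: [3.141, 0.008, -0.239]
contact_force: [-15.5, 2.2, 9.2]
grip_width: 0.4
finger_force: 7.8
```

```bash
python3 st.py 40 10 110
```

```text
t 18.2 tcp [547.2  -7.6 110.7] box [33.5  9.9] yaw -0.2388 q [-0.15  0.47  1.58 -0.    1.11  1.66] F [-15.5   2.2   9.2] w 0.4 ff 7.8
tool shift/80: [ 0.082 -0.001  0.008]
```

```bash
python3 -c "
from h import *
B=np.array([512.3,-9.3,-.24]); print(w2b([355,262.7],B), b2w((-45,40),B))"
```

```text
[-217.44657783  226.81330602] [478.09789619  40.25013718]
```

Emit:
{"fn": "jog_arm", "kwargs": {
  "targets": [
    {"xyz": [-0.25,0,0],"spin": 0},
    {"xyz": [0,0,-0.4],"spin": 0},
    {"xyz": [0,0,-0.4],"spin": 0},
    {"xyz": [0,0,-0.4],"spin": 0},
    {"xyz": [-0.5,0,0],"spin": 0},
    {"xyz": [-0.5,0,0],"spin": 0},
    {"xyz": [-0.5,-0.5,0],"spin": 0},
    {"xyz": [-0.5,-0.5,0],"spin": 0},
    {"xyz": [0,-0.4,0],"spin": 0},
    {"xyz": [0,0,0],"spin": 0}
  ],
  "gripper": 80
}}

```text
time: 19.45
tool_pos: [403.4, 144.9, 207.4]
tcp_rot: [-3.14, -0.002, -0.236]
contact_force: [-0.3, 0.1, -0.8]
grip_width: 73.2
finger_force: 0.0
```

```bash
python3 st.py -215.2 226.8 160; python3 -c "
from h import *
B=np.array([512.3,-9.3,-.24]); a=cv2.imread('pics/top0.png'); b=bot.capture('top'); cv2.imwrite('pics/top8.png',b)
def prof(im,y,z,xs): return [int(im[tuple(proj('top',[*b2w((x,y),B),z]).round().astype(int)[::-1])].sum()) for x in xs]
for y in(-60,0): print(y,'before',list(zip(range(-90,-44,3),prof(a,y,157,range(-90,-44,3))))); print('after',list(zip(range(-10,90,3),prof(b,y,157,range(-10,90,3)))))
"
```

```text
t 19.45 tcp [403.4 144.9 207.4] box [-142.4  123.9] yaw -0.2358 q [0.17 0.15 1.75 0.   1.24 1.97] F [-0.3  0.1 -0.8] w 73.2 ff 0.0
tool shift/80: [-0.906 -1.289  0.592]
-60 before [(-90, 327), (-87, 332), (-84, 344), (-81, 346), (-78, 339), (-75, 165), (-72, 204), (-69, 222), (-66, 212), (-63, 205), (-60, 193), (-57, 152), (-54, 339), (-51, 346), (-48, 326), (-45, 336)]
after [(-10, 556), (-7, 554), (-4, 533), (-1, 554), (2, 548), (5, 528), (8, 359), (11, 320), (14, 388), (17, 382), (20, 361), (23, 363), (26, 354), (29, 340), (32, 337), (35, 357), (38, 363), (41, 303), (44, 121), (47, 130), (50, 226), (53, 236), (56, 222), (59, 222), (62, 199), (65, 337), (68, 339), (71, 342), (74, 349), (77, 355), (80, 396), (83, 389), (86, 401), (89, 413)]
0 before [(-90, 316), (-87, 348), (-84, 345), (-81, 323), (-78, 338), (-75, 178), (-72, 197), (-69, 216), (-66, 206), (-63, 199), (-60, 172), (-57, 163), (-54, 327), (-51, 345), (-48, 339), (-45, 364)]
after [(-10, 566), (-7, 508), (-4, 501), (-1, 540), (2, 567), (5, 563), (8, 354), (11, 197), (14, 367), (17, 360), (20, 365), (23, 364), (26, 354), (29, 330), (32, 354), (35, 363), (38, 338), (41, 342), (44, 105), (47, 145), (50, 210), (53, 221), (56, 217), (59, 203), (62, 187), (65, 217), (68, 354), (71, 360), (74, 378), (77, 377), (80, 394), (83, 400), (86, 400), (89, 407)]
```

The lid moved about 121 mm: the ridge's far edge went from -55.5 to 65.5 in box x. Now over to the jar.

Emit:
{"fn": "jog_arm", "kwargs": {
  "targets": [
    {"xyz": [-0.31,-0.32,0],"spin": 0},
    {"xyz": [-0.31,-0.32,0],"spin": 0},
    {"xyz": [-0.31,-0.32,0],"spin": 0},
    {"xyz": [0,-0.33,0],"spin": 0},
    {"xyz": [0,0,0.3],"spin": 0},
    {"xyz": [0,0,0.3],"spin": 0},
    {"xyz": [0,0,0],"spin": 0},
    {"xyz": [0,0,0],"spin": 0},
    {"xyz": [0,0,0],"spin": 0},
    {"xyz": [0,0,0],"spin": 0}
  ]
}}

```text
time: 20.75
tool_pos: [355.1, 261.0, 159.6]
tcp_rot: [-3.141, -0.001, -0.239]
contact_force: [-0.3, 0.4, 0.6]
grip_width: 73.5
finger_force: 0.0
```

```bash
python3 st.py -217.4 226.8 38; python3 -c "
from h import *
b=bot.capture('side'); cv2.imwrite('pics/side9.png',b); cv2.imwrite('pics/top9.png',bot.capture('top')); c,f=cal('side'); 
p=bot.get_obs()['tool_pos']; print([proj('side',[p[0],p[1],p[2]+d]).round() for d in(0,33)],[proj('side',[355,262.7,z]).round() for z in(100,0)])
cv2.imwrite('pics/c8.png',cv2.resize(b[70:220,130:330],(800,600),interpolation=cv2.INTER_CUBIC))"
```

```text
t 20.75 tcp [355.1 261.  159.6] box [-217.   225.2] yaw -0.2394 q [ 0.46  0.22  1.8  -0.    1.12  2.27] F [-0.3  0.4  0.6] w 73.5 ff 0.0
tool shift/80: [-0.007 -0.019  1.52 ]
[array([210., 140.]), array([208., 130.])] [array([213., 156.]), array([218., 181.])]
```

View pics/c8.png

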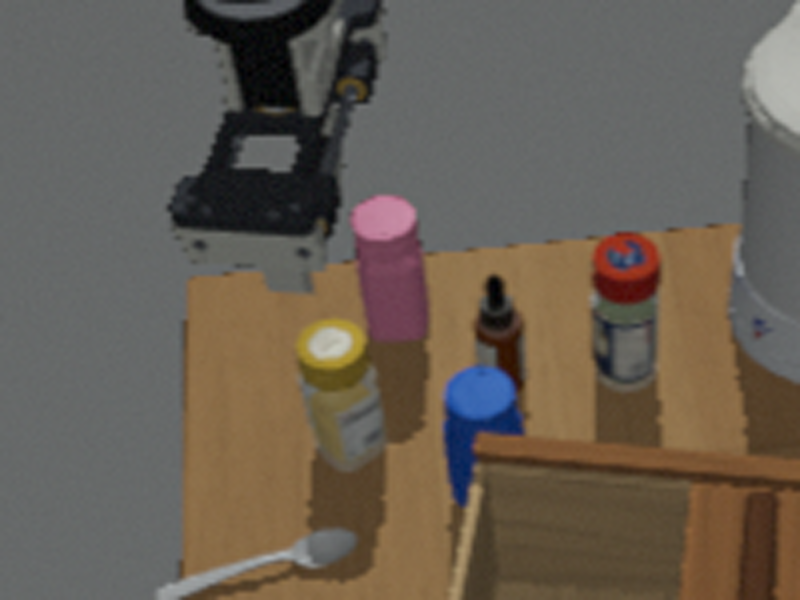

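```bash
python3 -c "
from h import *
for off in(37,56):
  for z in(160,175,185,193,200,210): print(off,z,proj('side',[355.1-.238*off,261-.971*off,z]).round(1))"
```

```text
37 160 [206.4 150.9]
37 175 [205.4 146.4]
37 185 [204.7 143.4]
37 193 [204.2 140.9]
37 200 [203.7 138.7]
37 210 [203.  135.5]
56 160 [204.6 157. ]
56 175 [203.6 152.6]
56 185 [202.9 149.5]
56 193 [202.4 147.1]
56 200 [201.9 144.9]
56 210 [201.1 141.7]
```

The view shows the open gripper above the yellow jar (cap at crop (333,345)), clear of the pink, blue and dropper items, and an open box. I'll descend and then grip.

Emit:
{"fn": "jog_arm", "kwargs": {
  "targets": [
    {"xyz": [0,-0.02,0.25],"spin": 0},
    {"xyz": [0,0,0.25],"spin": 0},
    {"xyz": [0,0,0.25],"spin": 0},
    {"xyz": [0,0,0.25],"spin": 0},
    {"xyz": [0,0,0.2],"spin": 0},
    {"xyz": [0,0,0.2],"spin": 0},
    {"xyz": [0,0,0.12],"spin": 0},
    {"xyz": [0,0,0],"spin": 0},
    {"xyz": [0,0,0],"spin": 0},
    {"xyz": [0,0,0],"spin": 0}
  ]
}}

```text
time: 22.1
tool_pos: [355.4, 262.7, 37.8]
tcp_rot: [-3.141, -0.001, -0.239]
contact_force: [0.1, -0.2, -1.0]
grip_width: 73.1
finger_force: 0.0
```

Emit:
{"fn": "jog_arm", "kwargs": {
  "targets": [
    {"xyz": [0,0,0],"spin": 0},
    {"xyz": [0,0,0],"spin": 0},
    {"xyz": [0,0,0],"spin": 0},
    {"xyz": [0,0,0],"spin": 0},
    {"xyz": [0,0,0],"spin": 0},
    {"xyz": [0,0,0],"spin": 0},
    {"xyz": [0,0,0],"spin": 0},
    {"xyz": [0,0,0],"spin": 0},
    {"xyz": [0,0,0],"spin": 0},
    {"xyz": [0,0,0],"spin": 0}
  ],
  "gripper": 20
}}

```text
time: 23.35
tool_pos: [355.1, 262.6, 37.4]
tcp_rot: [-3.141, -0.0, -0.239]
contact_force: [-0.0, 2.0, 4.4]
grip_width: 46.2
finger_force: 29.1
```

Emit:
{"fn": "jog_arm", "kwargs": {
  "targets": [
    {"xyz": [0,0,-0.05],"spin": 0},
    {"xyz": [0,0,-0.1],"spin": 0},
    {"xyz": [0,0,-0.25],"spin": 0},
    {"xyz": [0,0,-0.3],"spin": 0},
    {"xyz": [0,0,-0.3],"spin": 0},
    {"xyz": [0,0,-0.3],"spin": 0},
    {"xyz": [0,0,-0.3],"spin": 0},
    {"xyz": [0,0,-0.3],"spin": 0},
    {"xyz": [0,0,-0.2],"spin": 0},
    {"xyz": [0,0,0],"spin": 0}
  ]
}}

```text
time: 24.6
tool_pos: [355.3, 262.5, 206.3]
tcp_rot: [-3.141, -0.002, -0.239]
contact_force: [-0.3, -0.7, -1.9]
grip_width: 46.4
finger_force: 28.3
```

```bash
python3 st.py -45 40 205; python3 -c "
from h import *
p=bot.get_obs()['tool_pos']
for n in('side','top'):
  b=bot.capture(n); cv2.imwrite(f'pics/{n}10.png',b); h=cv2.cvtColor(b,cv2.COLOR_BGR2HSV)
  m=(abs(h[...,0].astype(int)-25)<5)&(h[...,1]>150)&(h[...,2]>90); m[:80]=0 if n=='side' else m[:80]
  k,l,s,c=cv2.connectedComponentsWithStats(m.astype(np.uint8)); print(n,[(s[i].tolist(),c[i].round().tolist()) for i in range(1,k) if s[i][4]>15], [proj(n,[p[0],p[1],z]).round().tolist() for z in(150,200,262)])
  print([ (proj(n,q).round().tolist()) for q in([355,262.7,100],[355,262.7,262])])
"
```

```text
t 24.6 tcp [355.3 262.5 206.3] box [-217.1  226.7] yaw -0.2392 q [ 0.46  0.18  1.72 -0.    1.25  2.27] F [-0.3 -0.7 -1.9] w 46.4 ff 28.3
tool shift/80: [2.15  2.336 0.017]
side [([266, 271, 7, 10, 18], [270.0, 276.0])] [[210.0, 142.0], [207.0, 127.0], [203.0, 106.0]]
[[213.0, 156.0], [203.0, 106.0]]
top [([458, 95, 36, 14, 71], [475.0, 102.0])] [[182.0, 266.0], [176.0, 267.0], [168.0, 270.0]]
[[187.0, 265.0], [168.0, 270.0]]
```

Emit:
{"fn": "jog_arm", "kwargs": {
  "targets": [
    {"xyz": [0.1,0.11,0],"spin": 0},
    {"xyz": [0.2,0.22,0],"spin": 0},
    {"xyz": [0.28,0.3,0],"spin": 0},
    {"xyz": [0.3,0.33,0],"spin": 0},
    {"xyz": [0.3,0.33,0],"spin": 0},
    {"xyz": [0.3,0.33,0],"spin": 0},
    {"xyz": [0.28,0.3,0],"spin": 0},
    {"xyz": [0.22,0.24,0],"spin": 0},
    {"xyz": [0.12,0.12,0],"spin": 0},
    {"xyz": [0.05,0.06,0],"spin": 0}
  ]
}}

```text
time: 25.95
tool_pos: [477.6, 39.2, 204.8]
tcp_rot: [3.141, 0.001, -0.24]
contact_force: [0.1, -0.1, -1.3]
grip_width: 46.6
finger_force: 28.3
```

```bash
python3 st.py -45 40 44.5
```

```text
t 25.95 tcp [477.6  39.2 204.8] box [-45.2  38.9] yaw -0.24 q [-0.08  0.25  1.62 -0.    1.27  1.73] F [ 0.1 -0.1 -1.3] w 46.6 ff 28.3
tool shift/80: [ 0.005 -0.014  2.004]
```

Emit:
{"fn": "jog_arm", "kwargs": {
  "targets": [
    {"xyz": [0,-0.01,0.15],"spin": 0},
    {"xyz": [0,0,0.25],"spin": 0},
    {"xyz": [0,0,0.25],"spin": 0},
    {"xyz": [0,0,0.25],"spin": 0},
    {"xyz": [0,0,0.25],"spin": 0},
    {"xyz": [0,0,0.25],"spin": 0},
    {"xyz": [0,0,0.25],"spin": 0},
    {"xyz": [0,0,0.15],"spin": 0},
    {"xyz": [0,0,0.07],"spin": 0},
    {"xyz": [0,0,0],"spin": 0}
  ]
}}

```text
time: 27.2
tool_pos: [477.8, 40.8, 55.7]
tcp_rot: [3.141, 0.0, -0.239]
contact_force: [0.4, 0.4, -1.5]
grip_width: 46.2
finger_force: 28.3
```

```bash
python3 st.py -45 40 44.5
```

```text
t 27.2 tcp [477.8  40.8  55.7] box [-45.4  40.5] yaw -0.2389 q [-0.07  0.43  1.83 -0.    0.88  1.74] F [ 0.4  0.4 -1.5] w 46.2 ff 28.3
tool shift/80: [0.005 0.006 0.139]
```

Emit:
{"fn": "jog_arm", "kwargs": {
  "targets": [
    {"xyz": [0,0,0.03],"spin": 0},
    {"xyz": [0,0,0.03],"spin": 0},
    {"xyz": [0,0,0.02],"spin": 0},
    {"xyz": [0,0,0.02],"spin": 0},
    {"xyz": [0,0,0.02],"spin": 0},
    {"xyz": [0,0,0.02],"spin": 0},
    {"xyz": [0,0,0],"spin": 0},
    {"xyz": [0,0,0],"spin": 0},
    {"xyz": [0,0,0],"spin": 0},
    {"xyz": [0,0,0],"spin": 0}
  ]
}}

```text
time: 28.45
tool_pos: [477.9, 40.6, 44.5]
tcp_rot: [3.142, -0.0, -0.239]
contact_force: [0.2, -0.2, -0.9]
grip_width: 46.2
finger_force: 28.4
```

Emit:
{"fn": "jog_arm", "kwargs": {
  "targets": [
    {"xyz": [0,0,0.01],"spin": 0},
    {"xyz": [0,0,0.01],"spin": 0},
    {"xyz": [0,0,0],"spin": 0},
    {"xyz": [0,0,0],"spin": 0},
    {"xyz": [0,0,0],"spin": 0},
    {"xyz": [0,0,0],"spin": 0},
    {"xyz": [0,0,0],"spin": 0},
    {"xyz": [0,0,0],"spin": 0},
    {"xyz": [0,0,0],"spin": 0},
    {"xyz": [0,0,0],"spin": 0}
  ]
}}

```text
time: 29.7
tool_pos: [479.0, 40.6, 44.2]
tcp_rot: [-3.141, -0.003, -0.239]
contact_force: [-2.1, 0.6, 9.4]
grip_width: 46.4
finger_force: 30.0
```

The jar is on the floor (9 N upward). I'll release, partly open.

Emit:
{"fn": "jog_arm", "kwargs": {
  "targets": [
    {"xyz": [0,0,-0.01],"spin": 0},
    {"xyz": [0,0,0],"spin": 0},
    {"xyz": [0,0,0],"spin": 0},
    {"xyz": [0,0,0],"spin": 0},
    {"xyz": [0,0,0],"spin": 0},
    {"xyz": [0,0,0],"spin": 0},
    {"xyz": [0,0,0],"spin": 0},
    {"xyz": [0,0,0],"spin": 0},
    {"xyz": [0,0,0],"spin": 0},
    {"xyz": [0,0,0],"spin": 0}
  ],
  "gripper": 80
}}

```text
time: 30.95
tool_pos: [477.9, 40.6, 43.7]
tcp_rot: [3.142, -0.0, -0.239]
contact_force: [-0.4, -0.7, 0.2]
grip_width: 73.4
finger_force: 0.0
```

Emit:
{"fn": "jog_arm", "kwargs": {
  "targets": [
    {"xyz": [0,0,-0.1],"spin": 0},
    {"xyz": [0,0,-0.2],"spin": 0},
    {"xyz": [0,0,-0.3],"spin": 0},
    {"xyz": [0,0,-0.3],"spin": 0},
    {"xyz": [0,0,-0.3],"spin": 0},
    {"xyz": [0,0,-0.3],"spin": 0},
    {"xyz": [0,0,-0.3],"spin": 0},
    {"xyz": [0,0,-0.2],"spin": 0},
    {"xyz": [0,0,0],"spin": 0},
    {"xyz": [0,0,0],"spin": 0}
  ]
}}

```text
time: 32.2
tool_pos: [477.5, 40.7, 203.2]
tcp_rot: [3.141, 0.001, -0.239]
contact_force: [0.3, 0.3, 0.0]
grip_width: 73.4
finger_force: 0.0
```

Emit:
{"fn": "jog_arm", "kwargs": {
  "targets": [
    {"xyz": [-0.4,0,0],"spin": 0},
    {"xyz": [-0.4,0,0],"spin": 0},
    {"xyz": [-0.4,0.3,0],"spin": 0},
    {"xyz": [-0.3,0.5,0],"spin": 0},
    {"xyz": [0,0.5,0],"spin": 0},
    {"xyz": [0,0.5,0],"spin": 0},
    {"xyz": [0,0.5,0],"spin": 0},
    {"xyz": [0,0.5,0],"spin": 0},
    {"xyz": [0,0.4,0],"spin": 0},
    {"xyz": [0,0,0],"spin": 0}
  ]
}}

```text
time: 33.45
tool_pos: [299.9, -180.8, 203.0]
tcp_rot: [-3.141, 0.001, -0.243]
contact_force: [0.4, 0.6, -0.3]
grip_width: 73.5
finger_force: 0.0
```

```bash
python3 st.py; python3 red.py; python3 -c "
from h import *
B=np.array([512.3,-9.3,-.24]); C={}
for n,w in {'top':(110,270,235,385),'side':(150,320,225,360)}.items():
  b=bot.capture(n); cv2.imwrite(f'pics/{n}11.png',b); h=cv2.cvtColor(b,cv2.COLOR_BGR2HSV)
  m=np.zeros(b.shape[:2],np.uint8); q=(abs(h[...,0].astype(int)-25)<5)&(h[...,1]>140)&(h[...,2]>80); m[w[0]:w[1],w[2]:w[3]]=q[w[0]:w[1],w[2]:w[3]]
  k,l,s,c=cv2.connectedComponentsWithStats(m); print(n,[(s[i].tolist(),c[i].round(1).tolist()) for i in range(1,k) if s[i][4]>12])
  print('expect cap',proj(n,[*b2w((-45,40),B),107]).round(1),'bodymid',proj(n,[*b2w((-45,40),B),97]).round(1))
b=cv2.imread('pics/side11.png'); u=285; print([(v,int(b[v,u].sum())) for v in range(320,340,2)])
for n in('top','side'):
  d=cv2.absdiff(cv2.imread(f'pics/{n}0.png'),cv2.imread(f'pics/{n}11.png')).max(2)
  for nm,p in {'red':(546,303,109),'drop':(460,301,102),'redb':(546,303,40)}.items():
    u,v=proj(n,p).round().astype(int); print(n,nm,(d[v-8:v+9,u-8:u+9]>40).mean().round(3))
"
```

```text
t 33.45 tcp [ 299.9 -180.8  203. ] box [-165.5 -217.1] yaw -0.2427 q [-0.76  0.    1.92 -0.    1.22  1.05] F [ 0.4  0.6 -0.3] w 73.5 ff 0.0
top 734 388 416 159 191
side 1006 302 336 302 335
38.5 [403. 188.] [303. 312.]
98.5 [408. 160.] [337. 316.]
top [([280, 197, 19, 20, 156], [288.6, 206.9])]
expect cap [289.6 206.1] bodymid [289.4 206.5]
side [([261, 215, 20, 22, 228], [271.1, 226.4]), ([257, 264, 16, 4, 28], [264.9, 266.1]), ([265, 269, 8, 12, 22], [270.0, 276.0])]
expect cap [272.6 223.4] bodymid [272.7 225.8]
[(320, 452), (322, 455), (324, 457), (326, 249), (328, 101), (330, 74), (332, 107), (334, 158), (336, 157), (338, 151)]
top red 0.0
top drop 0.0
top redb 0.0
side red 0.0
side drop 0.0
side redb 0.0
```

The jar's cap is where it should be in both views, to within about 1–3 px. The tab and latch haven't moved since I opened them, and the red jar and dropper bottle are unmoved. Handing in.

```bash
python3 -c "
from plant import bot
print(bot.close_job())"
```

```text
the job is handed in; nothing more can be done
None
```

The job is handed in, with no verdict returned: by the last camera and force readings the tab is slid about 57 mm, the latch over about 1.05 rad, the lid back about 120 mm, and the yellow-capped jar stands in the box, released, with the red-capped jar and dropper bottle unmoved.

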